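# Bring the welding torch onto the cross bar with the coarse and fine knobs

## Robot

A 6-joint arm with a two-finger parallel gripper is mounted at the origin on the work surface. World frame = base frame: x ahead of the robot, y to its left, z up, the work surface at z = 0. Lengths are in mm, angles in rad, forces in N, time in s.
With the tool pointing down it reaches from about 350 to 775 mm from the base axis. Payload 7.3 kg.
Tool frame: the origin (TCP) lies on the front face of the gripper's body, between the roots of the fingers; the fingertips stand 66 mm ahead of it and the grasp point (between the pads) lies 47 mm ahead of it (bot.tip_extent is the distance from the TCP to the fingertips, in mm); z points along the fingers, y is the line along which they close (so a half turn about z gives the same grasp; the last joint's range is limited). The gripper opens to 92 mm and grips with 3 to 60 N. Pads are 19 mm wide; open, the fingers measure 130 mm over their backs; the gripper's body (75 mm by 190 mm) begins 47 mm behind the grasp point.
Start: joints at [1.079, 0.342, 1.524, -0, 1.275, -0.146], TCP at [177.932, 493.942, 292.241] pointing down, gripper open.
Joint ranges: [-2.53, 2.53], [-0.77, 2.02], [0.04, 2.7], [-1, 4.14], [0.28, 2.66], [-3.11, 3.11]. Speed limits (rad/s): [2.57, 2.57, 3.14, 3.14, 3.14, 3.14].

## Interface

Orientations are given as [roll, pitch, yaw] about the fixed x, y, z axes, in that order (R = Rz(yaw) Ry(pitch) Rx(roll)).
In Python, from plant import readout, viewer, order, bot gives the robot as it stands.
- The arm moves only by the shell command python3 -m creep 'ROWS'. ROWS is text: rows parted by semicolons, each of 7 numbers parted by spaces: the shift along the world's x, y, z in m, then the turn, a rotation vector about the world's x, y, z in rad, then the opening in per cent of the stroke, from 0 (shut) to 100 (fully open). A call has 1 to 8 rows; each row shifts and turns the commanded pose from where the row before left it; what a row does not reach is not made up. A row lasts 1/12 s, in which the tool goes at most 41.7 mm and 7.16 degrees, less where a joint would pass 70% of its speed; a pose out of reach is approached as far as the arm can. A call is refused whole if a number of a shift passes 0.0417 or a number of a turn 0.125, either way. A call with a gripper value outside its range is refused whole. The fingers move at their own pace and stop on an object; the grip force is fixed at half the most. Time passes only in rows, so rows that do not move let the fingers close. It gives the time, the measured TCP pose, the force, the opening and the grip force at its end, in the units of the state.
- readout.get_obs(): the state, without advancing time (a new reading comes with each control period).
- viewer.capture(name): name is "side" or "top"; returns the picture (400x640x3 uint8, red, green, blue); there is no depth.
- viewer.camera_info(name): a dict with "fx", "fy", "cx", "cy" (pixels), "origin" and "rotation" of the camera in the world. Camera axes: x right, y up, looking along -z (the intrinsics and any distortion apply to the point x, -y, -z); pixel columns grow to the right and rows downward; lengths in mm; the calibration is good to about 2 mm. A picture is of the moment at which its call begins. camera_info takes no time and is no camera call.
- order.close_job(): hands the job in; it is judged then, once.
The state is a dict: "time": time; "joint_positions": joint angles; "dq": joint speeds; "tau": joint torques, N m; "tool_pos": TCP position; "tcp_rot": TCP orientation; "contact_force": force on the tool from outside, world axes, zero at the start; "moment": the same for the moment, N m; "grip_width": finger opening in mm; "finger_force": force on a finger pad.
Only numpy, scipy, OpenCV 4.12 (cv2) and the standard library are available. Lean on these libraries where they do the work, as an engineer would, in place of code of your own. Each camera call takes 0.05 s, during which the arm holds its last target. There are 200 camera calls.

## Task

First take the loose square-tube offcut off the work frame and lay it in the open tray, before the torch moves. Then turn the big outer knob to bring the torch to about 12 mm short of the middle of the flat cross bar and stop there, and use the small inner knob to creep the nozzle onto the middle of the bar without running past it. Move the torch by its knobs only, leave the other things on the bench where they are, and let go at the end.

Things in the scene. Friction and masses are not known exactly. Their poses are not given: they have to be found in the camera images.
- stand: The swing-boom torch stand, fixed to the bench (position and yaw vary); origin on the bench under the knob axis. A grey pedestal 84 x 84 mm (foot 100 x 100 mm), 60 mm high, carries the boom and the two knobs on one upright axis. A rusty work frame, 30 mm high, lies beside it at x from +30 to +240 mm, y from +50 to +250 mm of this frame, with six 12 mm rods along x level with its rim.
- coarse_grip (a point): Point on the axis of the outer coarse knob: a black round fluted knob, 56 mm in diameter and 28 mm tall, from 92 to 120 mm above the bench (6 mm clear of the boom under it). The point lies 108 mm above the bench, on the axis; z up, the frame turns with the knob. It can be pinched across its diameter in any direction. The boom turns with it one to one, and so does the inner knob on top of it.
- coarse (a joint): Angle of the outer coarse knob, rad, grows counterclockwise seen from above, range 0 to 1.6; starts between 0 and 0.2. The nozzle goes round the axis by the same angle, on a circle of 190 mm radius (190 mm per rad); counterclockwise takes it to the cross bar. Stays where it is left (stiff, about 0.35 N m).
- fine_grip (a point): Point on the axis of the inner fine knob, which stands on the coarse knob on the same axis: a plain aluminium bar grip 38 mm long, 13 mm thick, from 124 to 150 mm above the bench (standing on a 28 mm disc). The point lies 138 mm above the bench, on the axis; its x runs along the bar, its y across the thickness, z up, turning with the knob.
- fine (a joint): Angle of the inner fine knob against the outer one, rad, grows counterclockwise seen from above, range -0.15 to 5; starts between 0 and 0.2. Geared down 25 to 1: the boom turns on by 0.04 rad per rad, that is 7.6 mm of nozzle travel per rad, counterclockwise with the knob, while the outer knob stays still. Stays where it is left (about 0.05 N m).
- nozzle_tip (a point): Lower tip of the copper torch nozzle, which points straight down, 43 mm above the bench (8 mm above the cross bar). The torch is 24 mm thick (36 mm at its black collar), reaches 148 mm above the bench and hangs 190 mm from the knob axis at the end of the boom.
- boom: The aluminium boom, a bar 22 mm wide from 66 to 86 mm above the bench under the knobs, reaching out along its own x to the torch. Driven by the knobs, not to be pushed. Origin on the knob axis.
- bar_mid (a point): Middle of the upper face of the flat steel cross bar, 150 mm long along its x (pointing roughly away from the knob axis), 12 mm wide along y, 5 mm thick, lying on the rods; upper face 35 mm above the bench. The nozzle is over the bar's middle line when its y in this frame is 0; it starts 0.9 to 1.4 rad round the axis short of it, at negative y. Fixed.
- offcut_center (a point): Centre of the loose galvanised square-tube offcut, 110 mm long along its x, 35 mm wide and 35 mm high, 0.17 to 0.35 kg, lying on the rods (30 mm above the bench) between the nozzle and the cross bar, in the torch's way. z up.
- tray_in (a point): Centre of the inner floor of the open grey tray, outside 200 mm along its x, 150 mm along its y, 45 mm high, walls and floor about 4 mm thick. Fixed.
- rod_tin: Bystander: plain upright tin, 68 mm in diameter, 190 mm tall, beside the pedestal; origin under its centre.
- pipe: Bystander: rusty pipe stub standing on end, 54 mm in diameter, 120 mm tall, between the pedestal, the work frame and the robot; origin under its centre.
- hammer: Bystander: hammer 240 mm long along its x, lying beyond the tray; origin under its middle.
- magnet: Bystander: welding magnet block, 90 x 90 mm over all, 22 mm high, on the bench near the torch.
There are look-alikes about, which are no part of the job. What is shaped like the part that bears offcut_center but black or yellow is not meant.

How it is judged (in metres and radians):
On the way, in this order (a step that is already met when the one before it is completed fails the run):
1. the offcut lies in the tray and the torch has not been moved (less than 10 mm) (x of offcut_center in the frame of tray_in between -0.07 and 0.07 m and y of offcut_center in the frame of tray_in between -0.06 and 0.06 m and z of offcut_center in the frame of tray_in between 0 and 0.03 m and linear speed of offcut below 0.05 m/s and distance of nozzle_tip from where it was at the start of the episode below 0.01 m), for 0.2 s.
2. the coarse knob has brought the nozzle to 5 to 20 mm short of the bar's middle line and it stands still there, the fine knob not yet used (below 0.35 rad) (y of nozzle_tip in the frame of bar_mid between -0.02 and -0.005 m and value of joint fine below 0.35 rad and velocity of joint coarse between -0.05 and 0.05 rad/s), for 0.3 s.
3. the fine knob has brought the nozzle onto the bar's middle line (within 2 mm) (y of nozzle_tip in the frame of bar_mid between -0.002 and 0.002 m and value of joint fine above 0.35 rad), for 0.2 s.
At the end, for the whole second after the job is handed in: The nozzle tip stands within 2 mm of the cross bar's middle line, the fine knob turned on (beyond 0.35 rad), both knobs at rest; the offcut lies at rest in the tray (all of step 3 and x of offcut_center in the frame of tray_in between -0.07 and 0.07 m and y of offcut_center in the frame of tray_in between -0.06 and 0.06 m and z of offcut_center in the frame of tray_in between 0 and 0.03 m and linear speed of offcut below 0.02 m/s and velocity of joint coarse between -0.05 and 0.05 rad/s and velocity of joint fine between -0.05 and 0.05 rad/s); the robot touches nothing.
It fails at once if the nozzle runs more than 4 mm past the bar's middle (y of nozzle_tip in the frame of bar_mid above 0.004 m).
It fails at once if the robot pushes the boom or torch itself (over 3 N) (contact force between any of the arm, the fingers and boom above 3 N).
It fails at once if a bystander is moved more than 20 mm (distance of any of rod_tin, hammer, magnet, pipe from where it was at the start of the episode above 0.02 m).
It also fails if it takes over 72 s, if anything falls off the work surface, if the arm or the gripper's body presses on something with over 40 N, if the wrist force passes 120 N, or if a joint passes its speed limit or range.

## Working session

There is one attempt and no reset: what is moved stays moved. The work goes in short steps, Python scripts to look and compute and a shell command to move; the robot and the scene stay as the last step left them, time stands still between calls to the robot, and variables do not carry over. Pictures are saved under pics/ and viewed, at most 11 in all, crops included, and the job is handed in when it is done.

```bash
ls; mkdir -p pics
python3 - <<'E'
from plant import readout, viewer, order, bot
import cv2
for n in("top","side"):
    im=viewer.capture(n); cv2.imwrite(f"pics/{n}0.png",im[:,:,::-1]); 
    print(n,viewer.camera_info(n))
print(readout.get_obs())
E
```

```text
pics
top {'fx': 424.92704284750977, 'fy': 424.92704284750977, 'cx': 321.3059591970272, 'cy': 203.77193533208825, 'origin': array([ 370.51217596,  -15.19537945, 1142.10994179]), 'rotation': array([ 0.22784436,  0.00298379, -1.73507938])}
side {'fx': 498.3320615457167, 'fy': 498.3320615457167, 'cx': 327.3161484460392, 'cy': 200.14130324580591, 'origin': array([   2.30994785, -732.67815273, 1217.61722092]), 'rotation': array([ 0.68217858,  0.00384482, -0.69288026])}
{'time': 0.1, 'joint_positions': array([ 1.07900376e+00,  3.42617364e-01,  1.52495743e+00,  6.53043820e-06,
        1.27539569e+00, -1.46022875e-01]), 'dq': array([-0.00013666, -0.00153902, -0.00087276, -0.00115567,  0.00050251,
       -0.00081103]), 'tau': array([ 2.51804049e-03, -4.32003701e+01, -2.44695336e+01,  7.19783432e-02,
        5.26324776e-02, -5.10266909e-05]), 'tool_pos': array([177.78414606, 493.67385605, 291.62037464]), 'tcp_rot': array([-3.14023039e+00, -2.06660069e-04,  2.79582092e+00]), 'contact_force': array([-0.29264472, -0.77850564,  0.40772166]), 'moment': array([-0.03059739, -0.0261073 , -0.00289985]), 'finger_force': 0.0, 'grip_width': 92.01498603541924}
```

View pics/top0.png

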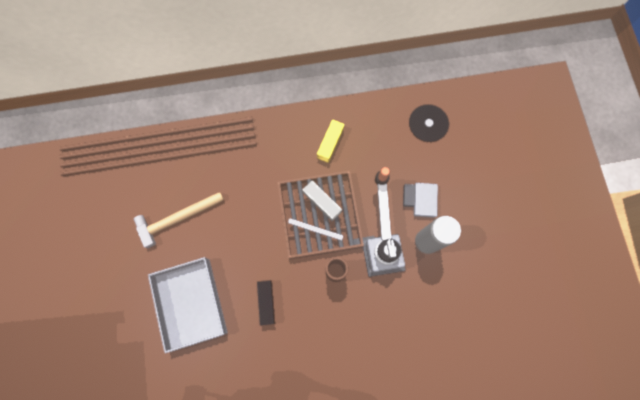

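View pics/side0.png

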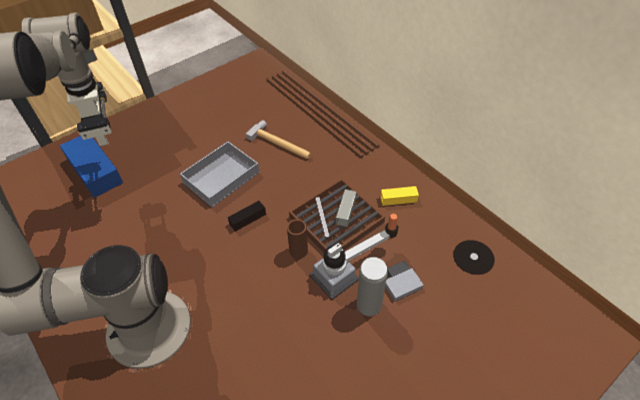

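Top view: tray at (187,305), grey offcut (322,199), flat bar (315,229), knobs (389,250), torch (384,174), pipe (337,270), tin (440,235). The side view shows the same layout, with the arm clear of the scene.

```bash
cat > h.py <<'E'
import numpy as np, cv2
from scipy.spatial.transform import Rotation as R
from plant import readout, viewer, order, bot
def cam(n):
    c=viewer.camera_info(n); return c,R.from_euler('xyz',c['rotation']).as_matrix(),np.array(c['origin'])
def pt(n,uv,z):
    c,M,o=cam(n); u,v=uv
    d=M@np.array([(u-c['cx'])/c['fx'],-(v-c['cy'])/c['fy'],-1.]); return o+d*(z-o[2])/d[2]
def px(n,P):
    c,M,o=cam(n); q=M.T@(np.array(P,float)-o); return np.array([c['cx']+c['fx']*q[0]/-q[2],c['cy']-c['fy']*q[1]/-q[2]])
def bgr(n): return np.ascontiguousarray(viewer.capture(n)[:,:,::-1])
def crop(im,x,y,w,h,s,f): cv2.imwrite(f,cv2.resize(im[y:y+h,x:x+w],None,fx=s,fy=s,interpolation=cv2.INTER_CUBIC))
E
python3 - <<'E'
from h import *
print(px("side",[0,0,0]),pt("top",(187,305),4),pt("side",(220,174),4))
crop(cv2.imread("pics/top0.png"),265,130,200,150,4,"pics/t1.png")
crop(cv2.imread("pics/side0.png"),270,165,160,120,5,"pics/s1.png")
for n,u in (("top",(389,248)),("side",(335,250))): print(pt(n,u,140).round())
E
```

```text
[149.1677955  327.46308264] [421.58381132 334.81953345   4.        ] [428.77997473 339.54295027   4.        ]
[ 468. -190.  140.]
[ 468. -197.  140.]
```

View pics/t1.png

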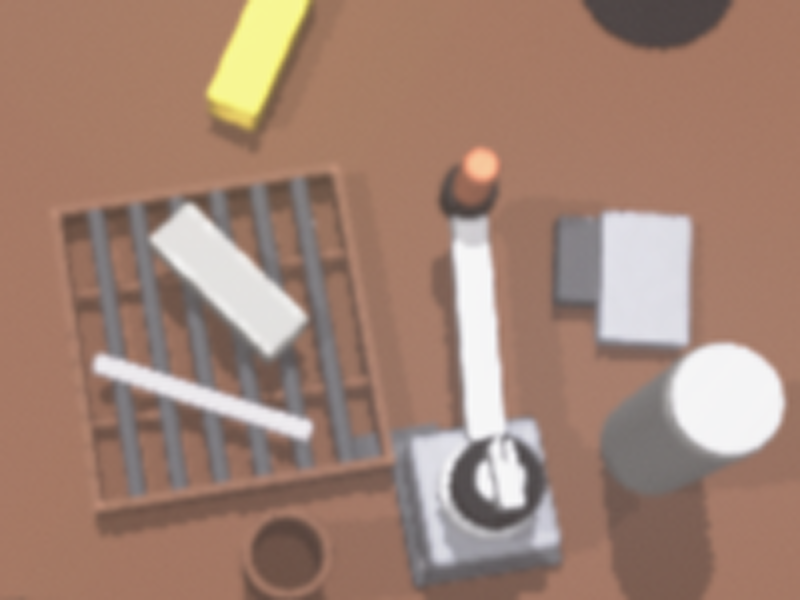

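View pics/s1.png

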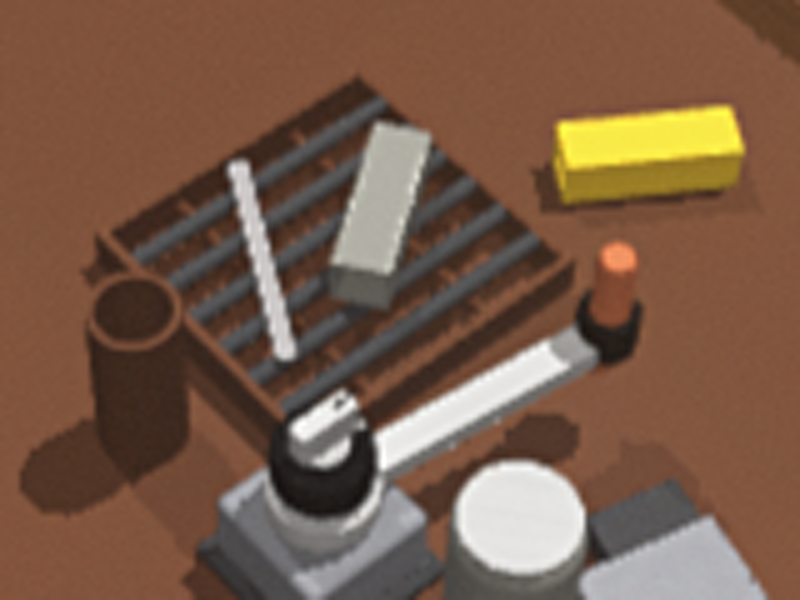

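The crops show clean corners: offcut top in t1 (187,203),(307,318),(272,357),(150,238); bar ends (98,363),(308,430); torch top (481,164). The fine bar is at t1 (498,440)–(512,505).

Run:
```python
from h import *
T=lambda u,v:(264.9+u/4-.1+.0,130+v/4-.4)
T=lambda u,v:(265+(u+.5)/4-.5,130+(v+.5)/4-.5)
S=lambda u,v:(270+(u+.5)/5-.5,165+(v+.5)/5-.5)
def show(name,tp,sp,z):
    a=np.array([pt("top",T(*p),z)[:2] for p in tp]); b=np.array([pt("side",S(*p),z)[:2] for p in sp])
    print(name,a.round(1).tolist(),b.round(1).tolist(),'c',a.mean(0).round(1),b.mean(0).round(1))
    return a,b
a,b=show("off",[(187,203),(307,318),(272,357),(150,238)],[(375,122),(432,132),(392,275),(330,268)],65)
for q in(a,b): print(cv2.minAreaRect(q.astype(np.float32)))
show("barends",[(98,363),(308,430)],[(238,165),(287,353)],35)
show("torchtop",[(481,164)],[(618,250)],148)
show("coarse z120",[(497,483)],[(322,452)],120)
show("fine ends z150",[(500,442),(514,503)],[(297,432),(350,400)],150)
show("pipe120",[(288,553)],[(135,310)],120)
show("tin190",[(726,400)],[(520,507)],190)
show("frame corners30",[(55,212),(335,168),(390,458),(98,510)],[(360,78),(574,265),(100,238)],30)
show("ped60",[(410,435),(540,420),(560,548),(420,570)],[],60)
# tray
t=np.array([pt("top",p,45)[:2] for p in[(150,274),(207,258),(225,340),(166,352)]]);print(cv2.minAreaRect(t.astype(np.float32)),t.round())
for n in("top","side"):
    im=cv2.imread(f"pics/{n}0.png"); hsv=cv2.cvtColor(im,cv2.COLOR_BGR2HSV)
    m=cv2.inRange(hsv,(0,0,60),(179,60,255))|cv2.inRange(hsv,(95,0,40),(140,90,255))
    k,l,s,c=cv2.connectedComponentsWithStats(m)
    for i in range(1,k):
        if 60<s[i,4]<8000:
            cn=cv2.findContours((l==i).astype(np.uint8),0,1)[0][0]; r=cv2.minAreaRect(cn)
            print(n,s[i].tolist(),cv2.boxPoints(r).round(1).tolist())
```

```text
off [[684.2, -37.4], [594.8, -101.9], [573.2, -75.1], [664.6, -9.7]] [[665.0, -9.6], [686.2, -37.7], [596.5, -103.5], [572.3, -76.7]] c [629.2 -56. ] [630.  -56.9]
((628.8805541992188, -56.382041931152344), (112.45661163330078, 34.35850524902344), 35.59500503540039)
((629.2831420898438, -57.19157409667969), (114.92330932617188, 35.93523406982422), 36.24808120727539)
barends [[593.7, 37.6], [526.8, -91.9]] [[595.0, 37.0], [528.3, -90.6]] c [560.3 -27.1] [561.6 -26.8]
torchtop [[654.9, -216.9]] [[658.5, -214.3]] c [ 654.9 -216.9] [ 658.5 -214.3]
coarse z120 [[464.5, -192.5]] [[464.3, -196.8]] c [ 464.5 -192.5] [ 464.3 -196.8]
fine ends z150 [[485.1, -193.9], [448.7, -194.8]] [[449.7, -194.1], [483.2, -196.5]] c [ 466.9 -194.3] [ 466.4 -195.3]
pipe120 [[444.0, -61.3]] [[445.2, -61.8]] c [444.  -61.3] [445.2 -61.8]
tin190 [[483.0, -317.7]] [[487.7, -315.6]] c [ 483.  -317.7] [ 487.7 -315.6]
frame corners30 [[702.8, 51.4], [702.3, -141.9], [500.4, -142.1], [498.2, 52.2]] [[701.8, 46.1], [702.8, -148.4], [497.9, 49.3]] c [600.9 -45.1] [634.2 -17.6]
ped60 [[509.4, -154.1], [505.2, -238.2], 
[... 2862 characters left out ...]
220703125, 213.3000030517578], [345.79998779296875, 174.3000030517578], [371.20001220703125, 207.60000610351562], [320.0, 246.5]]
side [0, 199, 40, 90, 2085] [[0.0, 288.0], [0.0, 199.0], [39.0, 199.0], [39.0, 288.0]]
side [310, 211, 114, 105, 4294] [[300.5, 259.29998779296875], [375.5, 210.6999969482422], [424.20001220703125, 285.8999938964844], [349.20001220703125, 334.5]]
side [106, 292, 84, 77, 3650] [[97.5, 330.5], [175.1999969482422, 286.79998779296875], [204.0, 338.0], [126.19999694824219, 381.70001220703125]]
side [599, 351, 41, 49, 1011] [[599.0, 351.0], [639.0, 351.0], [639.0, 399.0], [599.0, 399.0]]<stdin>:7: RuntimeWarning: Mean of empty slice.
  ret = ret.dtype.type(ret / rcount)
```

Both views agree to 1–3 mm: offcut centre (629.5, -56.5), yaw 35.5°; tray (418, 322), yaw 7°; knob axis (465.5, -194); bar middle (561, -27). The radii fit too (191 and 192 mm). I'm moving above the offcut.

```bash
R8="x"; 
python3 -m creep '0.0226 -0.0275 -0.0046 0 0 -0.1088 70;0.0226 -0.0275 -0.0046 0 0 -0.1088 70;0.0226 -0.0275 -0.0046 0 0 -0.1088 70;0.0226 -0.0275 -0.0046 0 0 -0.1088 70;0.0226 -0.0275 -0.0046 0 0 -0.1088 70;0.0226 -0.0275 -0.0046 0 0 -0.1088 70;0.0226 -0.0275 -0.0046 0 0 -0.1088 70;0.0226 -0.0275 -0.0046 0 0 -0.1088 70'
python3 -m creep '0.0226 -0.0275 -0.0046 0 0 -0.1088 70;0.0226 -0.0275 -0.0046 0 0 -0.1088 70;0.0226 -0.0275 -0.0046 0 0 -0.1088 70;0.0226 -0.0275 -0.0046 0 0 -0.1088 70;0.0226 -0.0275 -0.0046 0 0 -0.1088 70;0.0226 -0.0275 -0.0046 0 0 -0.1088 70;0.0226 -0.0275 -0.0046 0 0 -0.1088 70;0.0226 -0.0275 -0.0046 0 0 -0.1088 70'
python3 -m creep '0.0226 -0.0275 -0.0046 0 0 -0.1088 70;0.0226 -0.0275 -0.0046 0 0 -0.1088 70;0.0226 -0.0275 -0.0046 0 0 -0.1088 70;0.0226 -0.0275 -0.0046 0 0 -0.1088 70;0 0 0 0 0 0 70;0 0 0 0 0 0 70'
```

```text
time: 0.77
tool_pos: [359.3, 272.4, 255.1]
tcp_rot: [-3.141, 0.0, 1.92]
contact_force: [0.5, 1.2, -0.0]
grip_width: 64.3
finger_force: 0.0
time: 1.43
tool_pos: [540.2, 52.3, 218.0]
tcp_rot: [-3.141, 0.0, 1.049]
contact_force: [0.6, 0.7, -0.1]
grip_width: 64.7
finger_force: 0.0
time: 1.93
tool_pos: [630.0, -57.6, 198.6]
tcp_rot: [-3.14, 0.002, 0.618]
contact_force: [-0.2, 0.0, -0.3]
grip_width: 64.3
finger_force: 0.0
```

```bash
python3 -m creep '0 0.001 -0.024 0 0 0 70;0 0 -0.024 0 0 0 70;0 0 -0.024 0 0 0 70;0 0 -0.013 0 0 0 70;0 0 -0.010 0 0 0 70;0 0 0 0 0 0 70'
python3 -m creep '0 0 0 0 0 0 15;0 0 0 0 0 0 15;0 0 0 0 0 0 15;0 0 0 0 0 0 15;0 0 0 0 0 0 15;0 0 0 0 0 0 15;0 0 0 0 0 0 15;0 0 0 0 0 0 15'
python3 - <<'E'
from h import *
crop(bgr("side"),270,125,160,120,5,"pics/s2.png")
E
```

```text
time: 2.43
tool_pos: [628.4, -53.8, 103.3]
tcp_rot: [-3.138, 0.003, 0.622]
contact_force: [-1.0, -0.3, 0.7]
grip_width: 64.2
finger_force: 0.0
time: 3.1
tool_pos: [630.4, -55.3, 106.1]
tcp_rot: [3.14, -0.001, 0.62]
contact_force: [0.1, -0.9, 6.4]
grip_width: 34.5
finger_force: 30.0
```

View pics/s2.png

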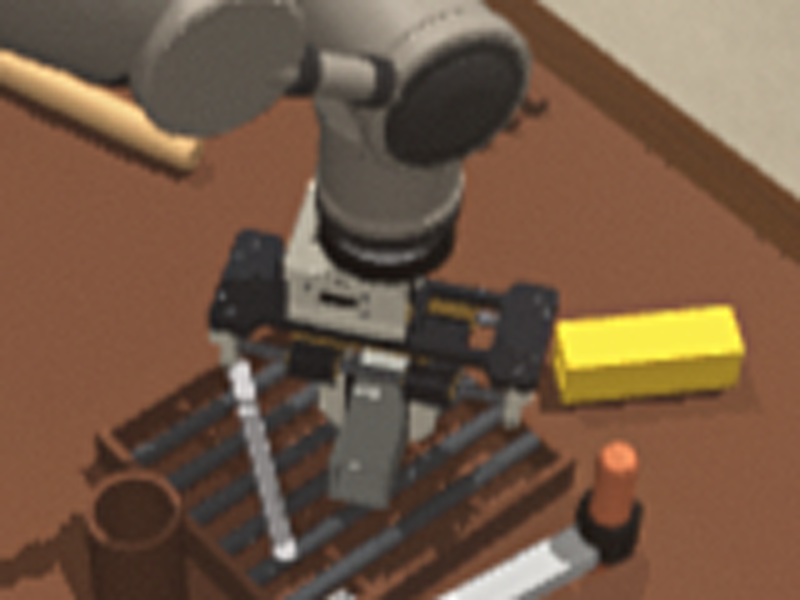

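The picture shows the fingers across the middle of the offcut, and the opening of 34.5 mm matches its width. I'm lifting it and carrying it to the tray.

```bash
python3 -m creep '0 0 0.015 0 0 0 15;0 0 0.025 0 0 0 15;0 0 0.03 0 0 0 15;0 0 0.03 0 0 0 15;-0.01515 0.02695 0 0 0 -0.0357 15;-0.01515 0.02695 0 0 0 -0.0357 15;-0.01515 0.02695 0 0 0 -0.0357 15;-0.01515 0.02695 0 0 0 -0.0357 15'
python3 -m creep '-0.01515 0.02695 0 0 0 -0.0357 15;-0.01515 0.02695 0 0 0 -0.0357 15;-0.01515 0.02695 0 0 0 -0.0357 15;-0.01515 0.02695 0 0 0 -0.0357 15;-0.01515 0.02695 0 0 0 -0.0357 15;-0.01515 0.02695 0 0 0 -0.0357 15;-0.01515 0.02695 0 0 0 -0.0357 15;-0.01515 0.02695 0 0 0 -0.0357 15'
python3 -m creep '-0.01515 0.02695 0 0 0 -0.0357 15;-0.01515 0.02695 0 0 0 -0.0357 15;0 0 0 0 0 0 15;0 0 0 0 0 0 15;0 0 0 0 0 0 15'
```

```text
time: 3.82
tool_pos: [567.9, 53.7, 204.5]
tcp_rot: [-3.141, 0.002, 0.475]
contact_force: [-0.0, 0.3, -2.4]
grip_width: 34.5
finger_force: 30.0
time: 4.48
tool_pos: [446.7, 269.3, 204.6]
tcp_rot: [3.141, 0.002, 0.189]
contact_force: [-0.2, 0.4, -1.5]
grip_width: 34.6
finger_force: 30.0
time: 4.9
tool_pos: [417.6, 321.9, 204.7]
tcp_rot: [3.141, 0.001, 0.121]
contact_force: [0.0, -0.3, -2.6]
grip_width: 34.8
finger_force: 30.0
```

```bash
python3 -m creep '0 0 -0.03 0 0 0 15;0 0 -0.03 0 0 0 15;0 0 -0.03 0 0 0 15;0 0 -0.015 0 0 0 15;0 0 -0.01 0 0 0 15;0 0 -0.006 0 0 0 15;0 0 -0.0025 0 0 0 15;0 0 0 0 0 0 15'
python3 -m creep '0 0 0 0 0 0 60;0 0 0 0 0 0 60;0 0 0 0 0 0 60;0 0 0.02 0 0 0 60;0 0 0.04 0 0 0 60;0 0 0.04 0 0 0 60;0 0 0.04 0 0 0 60;0 0 0.03 0 0 0 60'
python3 -m creep '0 -0.02 0.03 0 0 0 80;0.004 -0.035 0.01 0 0 0.1 100;0.004 -0.04 0 0 0 0.1 100;0.004 -0.04 0 0 0 0.1 100;0.004 -0.04 0 0 0 0.1 100;0.004 -0.04 0 0 0 0.1 100;0 0 0 0 0 0 100'
python3 - <<'E'
from h import *
im=bgr("top"); crop(im,130,240,130,120,5,"pics/t3.png"); cv2.imwrite("pics/top3.png",im)
E
```

```text
time: 5.57
tool_pos: [418.4, 322.0, 82.0]
tcp_rot: [-3.142, -0.0, 0.119]
contact_force: [0.2, 0.2, -2.4]
grip_width: 34.7
finger_force: 30.0
time: 6.23
tool_pos: [418.2, 322.6, 256.0]
tcp_rot: [-3.14, -0.004, 0.12]
contact_force: [0.8, 1.1, 0.3]
grip_width: 55.4
finger_force: 0.0
time: 6.82
tool_pos: [438.3, 104.4, 292.6]
tcp_rot: [3.138, -0.0, 0.616]
contact_force: [0.3, 1.2, 0.2]
grip_width: 90.9
finger_force: 0.0
```

View pics/t3.png

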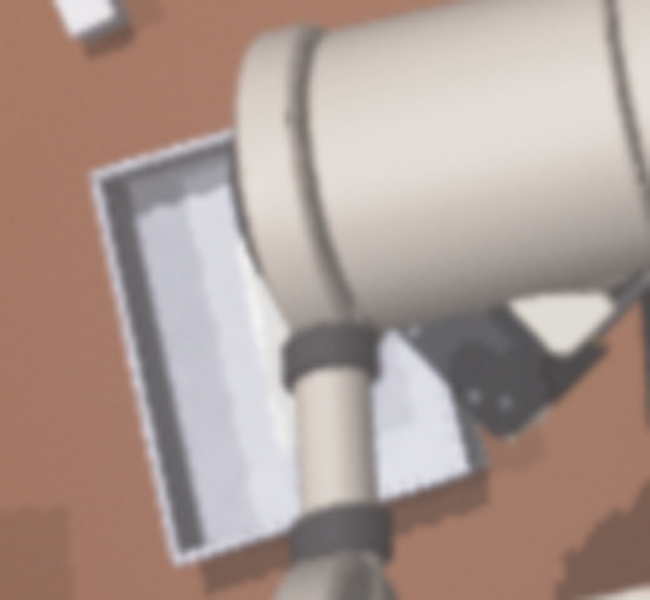

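The arm hides part of the tray, but the offcut's long edge shows at about (265,300), along the tray, so it is inside. I'll recheck that later and go above the coarse knob now.

```bash
python3 -m creep '0.0035 -0.0374 0 0 0 0.0725 100;0.0035 -0.0374 0 0 0 0.0725 100;0.0035 -0.0374 0 0 0 0.0725 100;0.0035 -0.0374 0 0 0 0.0725 100;0.0035 -0.0374 0 0 0 0.0725 100;0.0035 -0.0374 0 0 0 0.0725 100;0.0035 -0.0374 0 0 0 0.0725 100;0.0032 -0.0371 0 0 0 0.0725 100'
python3 -m creep '0 0 -0.03 0 0 0 100;0 0 -0.03 0 0 0 100;0 0 0 0 0 0 100;0 0 0 0 0 0 100'
python3 - <<'E'
from h import *
a=bgr("top")
im=bgr("side"); cv2.imwrite("pics/side4.png",im); cv2.imwrite("pics/top4.png",a)
A=cv2.resize(im[170:290,270:430],(640,480),interpolation=cv2.INTER_CUBIC)
cv2.imwrite("pics/s4.png",A)
crop(a,130,240,130,120,5,"pics/t4.png")
E
```

```text
time: 7.53
tool_pos: [465.9, -189.9, 292.4]
tcp_rot: [3.14, -0.0, 1.197]
contact_force: [0.7, 0.5, 0.2]
grip_width: 91.9
finger_force: 0.0
time: 7.87
tool_pos: [465.3, -188.1, 231.4]
tcp_rot: [-3.139, -0.001, 1.194]
contact_force: [-0.1, -0.3, -0.2]
grip_width: 91.8
finger_force: 0.0
```

View pics/s4.png

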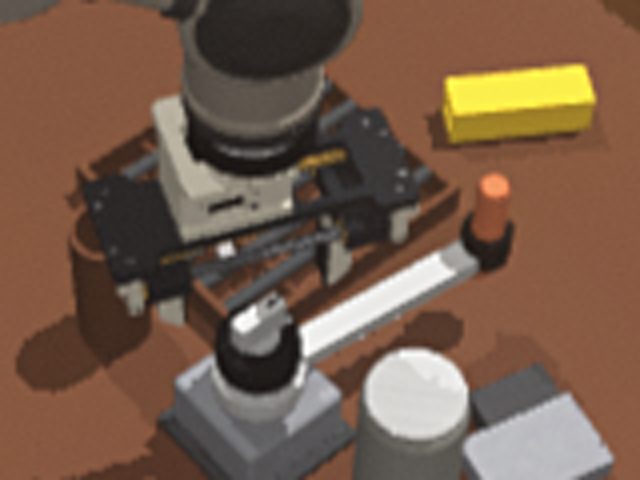

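The side view shows the gripper above and behind the knobs with all bystanders clear. The tool reads y = -188, so I'll correct that and descend.

```bash
python3 -m creep '0.0005 -0.006 0 0 0 0 100;0 0 0 0 0 0 100;0 0 0 0 0 0 100'
python3 -m creep '0 0 0 0 0 0 100'
python3 -m creep '0 0 0 0 0 0 100'
python3 -m creep '0 0 0 0 0 0 100'
```

```text
time: 8.22
tool_pos: [466.4, -195.5, 232.9]
tcp_rot: [3.139, 0.0, 1.194]
contact_force: [-0.6, -0.7, -0.2]
grip_width: 91.7
finger_force: 0.0
time: 8.3
tool_pos: [466.1, -195.3, 232.4]
tcp_rot: [3.14, 0.0, 1.194]
contact_force: [1.1, -0.3, 0.4]
grip_width: 91.9
finger_force: 0.0
time: 8.38
tool_pos: [466.0, -195.2, 232.1]
tcp_rot: [3.141, 0.0, 1.194]
contact_force: [-0.3, -0.2, 0.7]
grip_width: 91.9
finger_force: 0.0
time: 8.47
tool_pos: [465.9, -195.2, 231.9]
tcp_rot: [3.141, 0.0, 1.194]
contact_force: [0.4, -0.2, -0.5]
grip_width: 92.0
finger_force: 0.0
```

```bash
python3 -m creep '0 0.0007 -0.02 0 0 0 100;0 0 -0.02 0 0 0 100;0 0 -0.015 0 0 0 100;0 0 -0.010 0 0 0 100;0 0 -0.0065 0 0 0 100;0 0 0 0 0 0 100;0 0 0 0 0 0 100'
python3 -m creep '0 0 0 0 0 0 45;0 0 0 0 0 0 45;0 0 0 0 0 0 45;0 0 0 0 0 0 45;0 0 0 0 0 0 45;0 0 0 0 0 0 45'
```

```text
time: 9.05
tool_pos: [466.1, -194.7, 160.5]
tcp_rot: [3.141, 0.0, 1.194]
contact_force: [0.0, -0.3, 0.9]
grip_width: 92.0
finger_force: 0.0
time: 9.55
tool_pos: [467.0, -195.0, 160.7]
tcp_rot: [3.138, 0.0, 1.194]
contact_force: [12.5, -2.8, -9.8]
grip_width: 56.4
finger_force: 6.3
```

```bash
python3 -m creep '0.001 -0.0004 0 0 0 0 45;0 0 0 0 0 0 45;0 0 0 0 0 0 45;0 0 0 0 0 0 45'
```

```text
time: 9.88
tool_pos: [467.5, -195.2, 160.6]
tcp_rot: [3.14, 0.0, 1.194]
contact_force: [4.7, -0.3, 0.5]
grip_width: 55.6
finger_force: 30.0
```

```bash
python3 -m creep '0.0004 0 0 0 0 0.03 45;0 0 0 0 0 0.06 45;0 0 0 0 0 0.07 45;0 0 0 0 0 0.07 45;0 0 0 0 0 0.07 45;0 0 0 0 0 0.06 45;0 0 0 0 0 0.03 45;0 0 0 0 0 0 45'
cat > torch.py <<'E'
from h import *
def torch():
    out=[]
    for n in("top","side"):
        im=bgr(n); hsv=cv2.cvtColor(im,cv2.COLOR_BGR2HSV)
        m=cv2.inRange(hsv,(3,110,170),(16,255,255)); 
        k,l,s,c=cv2.connectedComponentsWithStats(m)
        for i in range(1,k):
            if s[i,4]>8: print(n,s[i].tolist(),c[i].round(1))
        cv2.imwrite(f"pics/cur_{n}.png",im)
if __name__=="__main__": torch()
E
python3 torch.py
python3 - <<'E'
from h import *
for n in("top","side"):
    im=cv2.imread(f"pics/{n}0.png"); hsv=cv2.cvtColor(im,cv2.COLOR_BGR2HSV)
    for p in {"top":[(385,171),(385,173),(384,176)],"side":[(393,216),(393,219),(392,225)]}[n]: print(n,p,im[p[1],p[0]],hsv[p[1],p[0]])
    cv2.imwrite(f"pics/c_{n}.png",im)
A=bgr("top");B=bgr("side")
cv2.imwrite("pics/m5.png",np.hstack([cv2.resize(A[130:290,270:430],(400,400),interpolation=2),cv2.resize(B[150:310,270:430],(400,400),interpolation=2)]))
E
```

```text
time: 10.55
tool_pos: [467.8, -195.2, 160.6]
tcp_rot: [3.14, 0.001, 1.585]
contact_force: [5.0, -1.3, 1.0]
grip_width: 55.2
finger_force: 30.0
top [351, 174, 10, 9, 36] [355.5 178. ]
side [370, 198, 7, 6, 35] [372.9 200.7]
top (385, 171) [157 199 246] [ 14  92 246]
top (385, 173) [153 194 246] [ 13  96 246]
top (384, 176) [ 88 107 158] [  8 113 158]
side (393, 216) [ 97 146 238] [ 10 151 238]
side (393, 219) [ 64  99 175] [  9 162 175]
side (392, 225) [ 51  74 131] [  9 156 131]
```

View pics/m5.png

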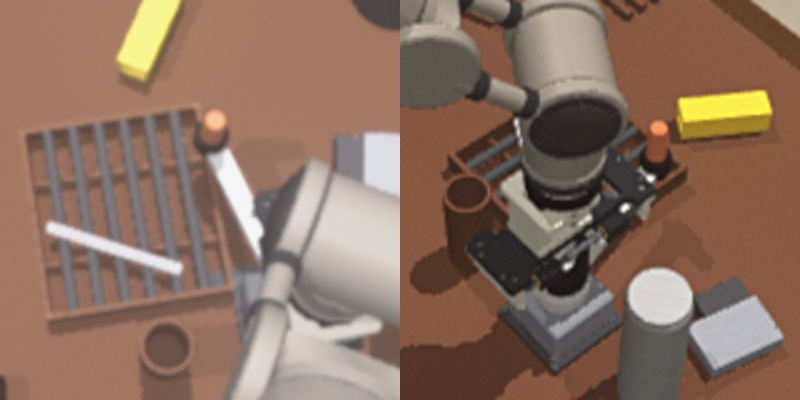

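Top half: torch cap at (356,178); the boom follows the gripper and the tin and pipe are clear. Next I'll work out the nozzle's distance from the bar's middle line.

```bash
cat > bar.py <<'E'
from h import *
AX=np.array([468,-195.])
def barline(n):
    im=cv2.imread(f"pics/{n}0.png"); hsv=cv2.cvtColor(im,cv2.COLOR_BGR2HSV)
    a,b={"top":((289.1,220.4),(341.6,237.2)),"side":((317.2,197.7),(327.2,235.2))}[n]
    m=np.zeros(im.shape[:2],np.uint8); cv2.line(m,tuple(map(round,a)),tuple(map(round,b)),255,7)
    t=cv2.inRange(hsv,(0,0,150),(179,60,255))&m
    v,u=np.nonzero(t); w=np.array([pt(n,(x,y),35)[:2] for x,y in zip(u,v)])
    c=w.mean(0); d=np.linalg.svd(w-c)[2][0]; d*=np.sign(d[1])
    s=(w-c)@d; c=c+d*(s.max()+s.min())/2
    return c,d,np.ptp(s),np.ptp((w-c)@[-d[1],d[0]])
def cap(n,im=None):
    im=bgr(n) if im is None else im
    hsv=cv2.cvtColor(im,cv2.COLOR_BGR2HSV)
    m=cv2.inRange(hsv,(3,80,195),(18,255,255))
    k,l,s,c=cv2.connectedComponentsWithStats(m)
    r=[(s[i,4],c[i]) for i in range(1,k) if 12<s[i,4]<100 and 250<c[i][0]<450 and 130<c[i][1]<300]
    return [(int(q),p.round(1),pt(n,p,148)[:2]) for q,p in r]
def yb(P,c,d): return float(np.dot(P-c,[-d[1],d[0]]))
if __name__=="__main__":
    import sys
    for n in("top","side"):
        c,d,L,W=barline(n); print(n,"bar",c.round(1),np.degrees(np.arctan2(d[1],d[0])).round(2),L.round(),W.round(1))
        for im in ([cv2.imread(f"pics/{n}0.png"),None]):
            for q,p,P in cap(n,im):
                e=P-AX; print("  cap",q,p,P.round(1),"r",np.hypot(*e).round(1),"ang",np.arctan2(e[1],e[0]).round(4),"ybar",round(yb(P,c,d),1))
E
python3 bar.py
```

```text
top bar [560.3 -26.7] 62.29 153.0 17.9
  cap 61 [385.  170.6] [ 655.  -217.2] r 188.3 ang -0.1181 ybar -172.4
  cap 59 [355.8 177.5] [ 649.5 -143.6] r 188.7 ang 0.2759 ybar -133.3
side bar [561.3 -27.1] 62.24 150.0 11.4
  cap 28 [393.5 216. ] [ 655.8 -218.2] r 189.2 ang -0.1231 ybar -172.7
  cap 32 [373.2 200.6] [ 650.2 -144.1] r 189.2 ang 0.2726 ybar -133.2
```

Both views agree to about 0.5 mm, and the cap moved 0.395 rad against 0.391 rad commanded, so there's no slip. The remaining coarse turn is about 0.73 rad; I'll do 0.60 first, then measure.

```bash
python3 -m creep '0 0 0 0 0 0.04 45;0 0 0 0 0 0.09 45;0 0 0 0 0 0.1 45;0 0 0 0 0 0.1 45;0 0 0 0 0 0.1 45;0 0 0 0 0 0.09 45;0 0 0 0 0 0.06 45;0 0 0 0 0 0.02 45'
python3 -m creep '0 0 0 0 0 0 45;0 0 0 0 0 0 45'
python3 bar.py; cp pics/side0.png /dev/null
```

```text
time: 11.52
tool_pos: [468.1, -195.1, 160.6]
tcp_rot: [3.14, 0.002, 2.185]
contact_force: [6.4, -0.4, 0.3]
grip_width: 55.4
finger_force: 30.0
time: 11.68
tool_pos: [468.1, -195.1, 160.6]
tcp_rot: [3.14, 0.002, 2.183]
contact_force: [6.4, 0.0, -0.1]
grip_width: 55.2
finger_force: 30.0
top bar [560.3 -26.7] 62.29 153.0 17.9
  cap 61 [385.  170.6] [ 655.  -217.2] r 188.3 ang -0.1181 ybar -172.4
  cap 61 [321.5 207.7] [588.8 -48.9] r 189.5 ang 0.8799 ybar -35.5
side bar [561.3 -27.1] 62.24 150.0 11.4
  cap 28 [393.5 216. ] [ 655.8 -218.2] r 189.2 ang -0.1231 ybar -172.7
```

```bash
python3 -m creep '0 0 0 0 0 0.03 45;0 0 0 0 0 0.04 45;0 0 0 0 0 0.035 45;0 0 0 0 0 0.015 45;0 0 0 0 0 0 45;0 0 0 0 0 0 45;0 0 0 0 0 0 45'
python3 bar.py|grep cap
python3 -m creep '0 0 0 0 0 0 100;0 0 0 0 0 0 100;0 0 0 0 0 0 100;0 0 0 0 0 0 100;0 0 0 0 0 0 100'
python3 bar.py |grep cap; cp pics/top0.png /dev/null
```

```text
time: 12.37
tool_pos: [468.2, -195.0, 160.6]
tcp_rot: [3.14, 0.002, 2.303]
contact_force: [6.7, -0.6, 1.1]
grip_width: 55.6
finger_force: 30.0
  cap 61 [385.  170.6] [ 655.  -217.2] r 188.3 ang -0.1181 ybar -172.4
  cap 60 [317.4 215.9] [570.5 -35.9] r 189.3 ang 0.9983 ybar -13.4
  cap 28 [393.5 216. ] [ 655.8 -218.2] r 189.2 ang -0.1231 ybar -172.7
time: 12.88
tool_pos: [466.9, -194.8, 160.0]
tcp_rot: [-3.141, -0.001, 2.304]
contact_force: [-0.4, 1.2, 0.5]
grip_width: 84.4
finger_force: 0.0
  cap 61 [385.  170.6] [ 655.  -217.2] r 188.3 ang -0.1181 ybar -172.4
  cap 61 [317.3 215.9] [570.7 -35.8] r 189.5 ang 0.998 ybar -13.4
  cap 28 [393.5 216. ] [ 655.8 -218.2] r 189.2 ang -0.1231 ybar -172.7
```

The nozzle is at -13.4 mm after release, inside the step 2 window. I'm lifting clear to see the fine knob and checking the tray at the same time.

```bash
python3 -m creep '0 0 0.03 0 0 0 100;0 0 0.04 0 0 -0.1 100;0 0 0.03 0 0 -0.12 100;0 0 0 0 0 -0.12 60;0 0 0 0 0 -0.12 60;0 0 0 0 0 -0.12 60;0 0 0 0 0 -0.12 60;0 0 0 0 0 -0.12 60'
python3 -m creep '0 0 0 0 0 -0.12 60;0 0 0 0 0 -0.12 60;0 0 0 0 0 -0.12 60;0 0 0 0 0 -0.03 60;0 0 0 0 0 0 60;0 0 0 0 0 0 60'
python3 bar.py | grep cap
python3 - <<'E'
from h import *
A=bgr("top");B=bgr("side")
cv2.imwrite("pics/m6.png",np.hstack([cv2.resize(B[140:220,170:270],(375,300),interpolation=2),cv2.resize(B[225:285,300:380],(400,300),interpolation=2)]))
E
```

```text
time: 13.65
tool_pos: [467.1, -194.8, 260.3]
tcp_rot: [-3.141, -0.0, 1.478]
contact_force: [1.0, 0.0, -0.5]
grip_width: 63.3
finger_force: 0.0
time: 14.15
tool_pos: [467.2, -194.9, 260.2]
tcp_rot: [-3.141, 0.0, 1.095]
contact_force: [0.2, -0.1, -0.4]
grip_width: 54.7
finger_force: 0.0
  cap 61 [385.  170.6] [ 655.  -217.2] r 188.3 ang -0.1181 ybar -172.4
  cap 60 [317.4 215.9] [570.5 -35.9] r 189.3 ang 0.9983 ybar -13.4
  cap 28 [393.5 216. ] [ 655.8 -218.2] r 189.2 ang -0.1231 ybar -172.7
  cap 52 [298.1 149.1] [613.1 147.5] r 371.9 ang 1.1699 ybar 35.4
```

View pics/m6.png

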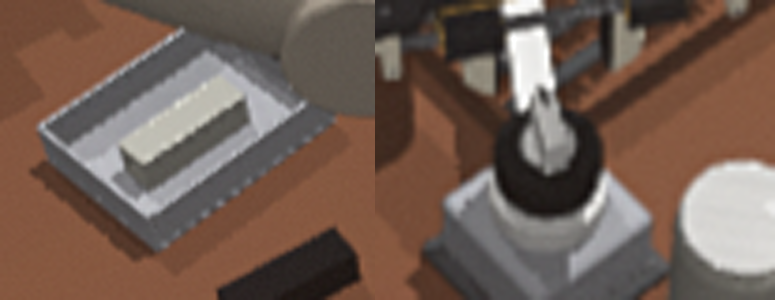

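Left: the offcut lies in the middle of the tray. Right: the fine bar's top face runs from about (543,92) to (556,140). I'll compare that with the expected yaw of 62.6°.

Run:
```python
from h import *
S=lambda u,v:(300+(u-375+.5)/5-.5,225+(v+.5)/5-.5)
a,b=[pt("side",S(*p),150)[:2] for p in((543,92),(556,140))]; d=a-b; print(a,b,np.hypot(*d),np.degrees(np.arctan2(d[1],d[0])))
for yaw in(50,62.6,75):
  y=np.radians(yaw); x=np.array([np.cos(y),np.sin(y)]); t=np.array([-x[1],x[0]])
  print(yaw,[((px("side",[*(np.array([468.3,-195])+i*19*x+j*6.5*t),150])-[300,225])*5+[375,0]).round().tolist() for i,j in((1,1),(1,-1),(-1,-1),(-1,1))])
```

```text
[ 473.74374325 -182.152517  ] [ 459.87631569 -208.86241482] 30.095251921291574 62.562254369314125
50 [[536.0, 81.0], [561.0, 81.0], [562.0, 143.0], [536.0, 143.0]]
62.6 [[529.0, 84.0], [553.0, 79.0], [570.0, 140.0], [545.0, 144.0]]
75 [[522.0, 88.0], [545.0, 79.0], [577.0, 135.0], [553.0, 145.0]]
```

Expected and measured yaw agree at 62.6°. Descending onto the fine bar and gripping it.

```bash
python3 -m creep '0.0006 -0.0001 -0.02 0 0 0 50;0 0 -0.02 0 0 0 50;0 0 -0.012 0 0 0 50;0 0 -0.007 0 0 0 50;0 0 -0.003 0 0 0 50;0 0 0 0 0 0 50;0 0 0 0 0 0 50'
python3 -m creep '0 0 0 0 0 0 5;0 0 0 0 0 0 5;0 0 0 0 0 0 5;0 0 0 0 0 0 5;0 0 0 0 0 0 5;0 0 0 0 0 0 5;0 0 0 0 0 0 5;0 0 0 0 0 0 5'
python3 -m creep '0 0 0 0 0 0 5;0 0 0 0 0 0 5'
python3 bar.py | grep cap
```

```text
time: 14.93
tool_pos: [468.3, -195.2, 198.8]
tcp_rot: [3.14, 0.0, 1.094]
contact_force: [-0.7, -0.2, 0.3]
grip_width: 45.7
finger_force: 0.0
time: 15.6
tool_pos: [467.8, -195.0, 198.4]
tcp_rot: [-3.141, 0.0, 1.094]
contact_force: [-1.3, 0.6, 3.2]
grip_width: 12.5
finger_force: 30.0
time: 15.77
tool_pos: [467.8, -195.0, 198.4]
tcp_rot: [-3.142, 0.0, 1.094]
contact_force: [-1.0, 0.4, 4.4]
grip_width: 12.7
finger_force: 30.0
  cap 61 [385.  170.6] [ 655.  -217.2] r 188.3 ang -0.1181 ybar -172.4
  cap 60 [317.4 215.9] [570.5 -35.9] r 189.3 ang 0.9983 ybar -13.4
  cap 28 [393.5 216. ] [ 655.8 -218.2] r 189.2 ang -0.1231 ybar -172.7
  cap 65 [298.4 149.6] [612.5 145.4] r 369.7 ang 1.1693 ybar 35.0
```

Gripped at 12.7 mm with almost no side force, so the axis is right. I'll turn the fine knob +1.0 rad (about 7.6 mm) and measure.

```bash
python3 -m creep '0 0 0 0 0 0.06 5;0 0 0 0 0 0.1 5;0 0 0 0 0 0.1 5;0 0 0 0 0 0.1 5;0 0 0 0 0 0.1 5;0 0 0 0 0 0.06 5;0 0 0 0 0 0.03 5;0 0 0 0 0 0 5'
python3 -m creep '0 0 0 0 0 0.06 5;0 0 0 0 0 0.1 5;0 0 0 0 0 0.1 5;0 0 0 0 0 0.1 5;0 0 0 0 0 0.06 5;0 0 0 0 0 0.03 5;0 0 0 0 0 0 5;0 0 0 0 0 0 5'
python3 bar.py | grep cap
python3 - <<'E'
from h import *
B=bgr("side");A=bgr("top");cv2.imwrite("pics/m7.png",np.hstack([cv2.resize(A[170:260,270:370],(400,360),interpolation=2),cv2.resize(B[165:265,280:380],(400,360),interpolation=2)]))
E
```

```text
time: 16.53
tool_pos: [468.0, -195.0, 198.4]
tcp_rot: [3.141, 0.0, 1.645]
contact_force: [-2.0, 0.7, 3.0]
grip_width: 13.0
finger_force: 30.0
time: 17.2
tool_pos: [468.2, -195.0, 198.4]
tcp_rot: [3.141, 0.0, 2.092]
contact_force: [0.5, 2.3, 3.3]
grip_width: 12.6
finger_force: 30.0
  cap 61 [385.  170.6] [ 655.  -217.2] r 188.3 ang -0.1181 ybar -172.4
  cap 61 [316.  218.6] [564.8 -31.6] r 189.9 ang 1.0362 ybar -6.2
  cap 28 [393.5 216. ] [ 655.8 -218.2] r 189.2 ang -0.1231 ybar -172.7
  cap 68 [298.7 149.7] [613.1 144.4] r 369.1 ang 1.1669 ybar 34.0
```

View pics/m7.png

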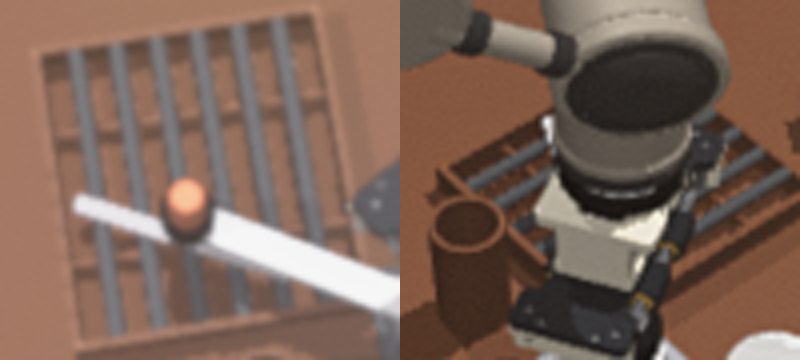

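Left: the torch cap at (186,195) is closing on the bar's line; measured -6.2 mm, about 7.4 mm per rad. I'll creep another 0.75 rad.

```bash
python3 -m creep '0 0 0 0 0 0.06 5;0 0 0 0 0 0.1 5;0 0 0 0 0 0.1 5;0 0 0 0 0 0.06 5;0 0 0 0 0 0.03 5;0 0 0 0 0 0 5;0 0 0 0 0 0 5'
python3 -m creep '0 0 0 0 0 0.06 5;0 0 0 0 0 0.1 5;0 0 0 0 0 0.1 5;0 0 0 0 0 0.08 5;0 0 0 0 0 0.04 5;0 0 0 0 0 0.02 5;0 0 0 0 0 0 5;0 0 0 0 0 0 5'
python3 bar.py | grep cap
```

```text
time: 17.98
tool_pos: [468.2, -194.9, 198.4]
tcp_rot: [3.141, 0.001, 2.442]
contact_force: [2.5, 2.6, 4.6]
grip_width: 12.5
finger_force: 30.0
time: 18.65
tool_pos: [468.3, -194.8, 198.3]
tcp_rot: [3.141, 0.001, 2.842]
contact_force: [2.8, 5.3, 4.4]
grip_width: 12.8
finger_force: 30.0
  cap 61 [385.  170.6] [ 655.  -217.2] r 188.3 ang -0.1181 ybar -172.4
  cap 63 [315.2 220.9] [559.5 -28.8] r 189.7 ang 1.0673 ybar -0.3
  cap 28 [393.5 216. ] [ 655.8 -218.2] r 189.2 ang -0.1231 ybar -172.7
  cap 67 [298.6 149.6] [612.9 144.8] r 369.5 ang 1.1677 ybar 34.4
```

The top view gives -0.3 mm. I'll release, lift and back off, then cross-check from the side.

```bash
python3 -m creep '0 0 0 0 0 0 50;0 0 0 0 0 0 50;0 0 0 0 0 0 50;0 0 0 0 0 0 50;0 0 0 0 0 0 50;0 0 0.02 0 0 0 50;0 0 0.04 0 0 0 50;0 0 0.04 0 0 0 50'
python3 -m creep '-0.01 0.02 0.02 0 0 -0.05 60;-0.01 0.04 0 0 0 -0.05 60;-0.01 0.04 0 0 0 -0.05 60;-0.01 0.04 0 0 0 -0.05 60;-0.01 0.04 0 0 0 -0.05 60;-0.01 0.04 0 0 0 -0.05 60;-0.01 0.04 0 0 0 -0.05 60;-0.01 0.04 0 0 0 -0.05 60'
python3 -m creep '-0.01 0.04 0 0 0 0 60;-0.01 0.03 0 0 0 0 60;0 0 0 0 0 0 60;0 0 0 0 0 0 60'
python3 bar.py | grep cap
python3 - <<'E'
from h import *
B=bgr("side");A=bgr("top");cv2.imwrite("pics/m8.png",np.hstack([cv2.resize(A[170:270,265:365],(400,400),interpolation=2),cv2.resize(B[175:275,285:385],(400,400),interpolation=2)]))
E
```

```text
time: 19.42
tool_pos: [467.1, -194.8, 298.2]
tcp_rot: [3.141, -0.004, 2.844]
contact_force: [1.7, -1.6, 0.2]
grip_width: 45.9
finger_force: 0.0
time: 20.08
tool_pos: [386.9, 106.5, 318.4]
tcp_rot: [3.141, 0.001, 2.441]
contact_force: [1.5, -0.2, -0.5]
grip_width: 55.1
finger_force: 0.0
time: 20.42
tool_pos: [367.2, 176.1, 318.2]
tcp_rot: [-3.141, 0.0, 2.448]
contact_force: [1.4, -0.2, 0.2]
grip_width: 54.8
finger_force: 0.0
  cap 61 [385.  170.6] [ 655.  -217.2] r 188.3 ang -0.1181 ybar -172.4
  cap 63 [315.2 220.9] [559.5 -28.8] r 189.7 ang 1.0673 ybar -0.3
  cap 28 [393.5 216. ] [ 655.8 -218.2] r 189.2 ang -0.1231 ybar -172.7
  cap 16 [295.5 145.6] [616.4 164.6] r 389.0 ang 1.1796 ybar 40.5
  cap 29 [321.8 192.1] [560.8 -29.4] r 189.9 ang 1.0599 ybar -0.7
```

View pics/m8.png

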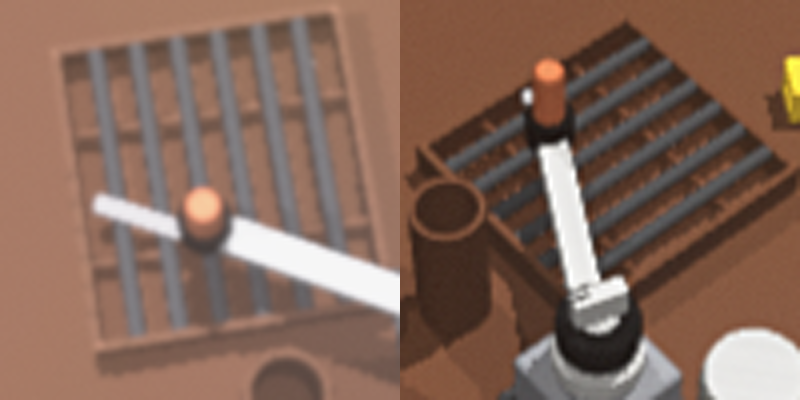

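The two views put the nozzle at -0.3 and -0.7 mm, within 2 mm. The knobs have been released, the pipe and tin are where they were, and the gripper is clear of everything.

```bash
python3 -c "
from plant import order
print(order.close_job())"
```

```text
the job is handed in; nothing more can be done
None
```

The job is handed in (no verdict was returned): the offcut lies in the tray, the nozzle reads 0.3 to 0.7 mm short of the bar's middle line in the two views, and both knobs were let go with the arm clear.

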